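# Close up the reading bed and hold the colour reader over its white tile

## Robot

A 6-joint arm with a two-finger parallel gripper is mounted at the origin on the work surface. World frame = base frame: x ahead of the robot, y to its left, z up, the work surface at z = 0. Lengths are in m, angles in rad, forces in N, time in s.
With the tool pointing down it reaches from about 0.35 to 0.8 m from the base axis. Payload 7.3 kg.
Tool frame: the origin (TCP) lies between the finger pads; the fingertips stand 25 mm ahead of it and the grasp point (between the pads) lies 6 mm ahead of it (r.tip_extent is the distance from the TCP to the fingertips, in m); z points along the fingers, y is the line along which they close (so a half turn about z gives the same grasp; the last joint's range is limited). The gripper opens to 85 mm and grips with 20 to 120 N. Pads are 22 mm wide; open, the fingers measure 114 mm over their backs; the gripper's body (76 mm by 85 mm) begins 54 mm behind the grasp point. The pads swing forward as they close: fully open they stand 13 mm farther back than shut.
Start: joints at [1.004, 0.342, 1.524, -0, 1.275, -0.146], TCP at [0.214, 0.479, 0.256] pointing down, gripper open.
Joint ranges: [-2.53, 2.53], [-0.77, 2.02], [0.04, 2.7], [-1, 4.14], [0.28, 2.66], [-3.11, 3.11]. Speed limits (rad/s): [2.57, 2.57, 3.14, 3.14, 3.14, 3.14].

## Interface

Orientations are given as a unit quaternion [x, y, z, w].
In Python, from workcell import r, command_gripper, optics gives the robot as it stands. The module is installed in compiled form; this text tells all that it offers. Calls block until the motion is done:
- r.reach(position, orientation): joint-space move of the TCP to a pose.
- r.move_straight(position, orientation=None, speed=0.15, max_force=None): straight line of the TCP; orientation=None keeps the orientation; speed is the mean speed in m/s. With max_force (N) it stops when the force on the tool has changed by that much, and returns True; else False.
- r.movej(angles): joint-space move.
- command_gripper(opening, force=None): finger opening in m; force is the grip in N (None keeps the last); returns when the fingers have stopped.
- r.hold(seconds).
- r.solve_ik(position, orientation): joint angles nearest the present ones, or None.
- r.read_state(): the state.
- optics.get_image(name): name is "side" or "top"; returns (picture, depth): 420x560x3 uint8, red, green, blue; 420x560 float32, m along the optical axis (not along the pixel's ray), 0 where there is no reading.
- optics.camera_model(name): a dict with "K" (3x3 intrinsics, pixels), "k1" (the pictures are not rectified: a ray, as slopes to the right and down, at radius r is drawn at 1 + k1 r^2 times it, then the intrinsics apply), "R" (3x3) and "t" (3): a world point X has camera coordinates R X + t. Camera axes: x right, y down, z forward; pixel columns grow to the right and rows downward; lengths in m; the calibration is good to about 2 mm. A picture is of the moment at which its call begins. camera_model takes no time and is no camera call.
A pose or a line that the arm cannot do raises r.PlanningError and nothing moves.
- r.finish_job(): hands the job in; it is judged then, once.
The state is a dict: "time_s": time; "joint_positions": joint angles; "dq": joint speeds; "tau": joint torques, N m; "eef_pos": TCP position; "eef_rot": TCP orientation; "contact_force": force on the tool from outside, world axes, zero at the start; "torque": the same for the moment, N m; "grip_width": finger opening in m; "grip_force": force on a finger pad.
Only numpy, scipy, OpenCV 4.12 (cv2) and the standard library are available. Lean on these libraries where they do the work, as an engineer would, in place of code of your own. Each camera call takes 0.05 s, during which the arm holds its last target. There are 200 camera calls.

## Task

In the reading bed, first push the loose orange reference block along its channel until it sits flush against the blue sample block, with no gap left. Then take the handheld colour reader out of its dock, carry it past the tube rack to the orange block without disturbing the rack or the bottles and bits on the table, and hold it upright just above the white tile, one to two centimetres up, centred and square with the tile, never touching the block with it. Finish while still holding it there, steady.

Things in the scene. Friction and masses are not known exactly. Their poses are not given: they have to be found in the camera images.
- bed: Fixed reading bed, left or right of the tube rack: black floor plate, upper face 6 mm above the table, x = -188 to +74; grey rails 8 wide, 14 high leave a channel 60 wide along x, open at the end nearer the robot. At x = 0 to 70 the fixed blue sample block (56 wide, top at 36, four wells). Origin: on the table, mid channel, under the blue block's front face. x runs towards the blue block.
- ref_block: Loose orange reference block, 60 (x) x 56 (y) x 30 high, about 0.25 kg, in the bed's channel (2 mm side play), 20 to 52 mm short of the blue block. Origin: centre of its underside, 6 mm above the table; axes as the bed's. Home, it is at x = -30 in the bed's frame. Pushed on its near end face it slides by friction (under 6 N) until the blue block stops it rigidly; stays where left.
- tile (a point): Centre of the white reference tile let into the orange block's top, level with the top face (36 mm above the table). The tile is 48 mm along the block's x and 30 mm along its y, the same outline as the reader's foot. Axes as the block's; moves with it.
- reader: Handheld colour reader, 75 tall, about 0.2 kg, upright in its dock: black foot 48 (x) x 30 (y) x 14, white body 40 (x) x 28 (y) from 14 to 64 mm up, green head 44 x 26 above, dark screen on top. Origin: centre of its underside (sensing face), z up, x along the long side. Grip the white body from above across its 28 mm width (y), 50 mm above the underside. Either way round will do.
- dock: Fixed grey dock of the reader, across the rack from the bed: an open tray 64 (x) x 46 (y) x 16 high, walls 5 thick; the reader's foot stands in it on its floor, 5 mm above the table, with 3 mm play all round, and lifts straight out. Origin: centre of its underside.
- rack: Bystander and obstacle between dock and bed: white and grey tube rack 200 (x) x 60 (y), top plate 70 mm above the table, with capped tubes standing up to 127 mm. Loose, about 0.55 kg. Origin: centre of its underside.
- wine: Bystander: green glass bottle, 74 diameter, 290 tall, at the left side of the work area. Origin: centre of its underside.
- water: Bystander: clear plastic bottle with a blue band, 80 diameter, 220 tall, at the left side of the work area. Origin: centre of its underside.
- jar: Bystander: glass jar with yellow label and white lid, 76 diameter, 100 tall, beyond the rack. Origin: centre of its underside.
- amber: Bystander: small amber bottle with red cap, 32 diameter, 75 tall, on the robot's side of the rack. Origin: centre of its underside.
- dropper: Bystander: small black bottle with pale label, 32 diameter, 85 tall, on the robot's side of the rack. Origin: centre of its underside.
- marker: Bystander: yellow highlighter with blue cap, 112 x 18 x 18, lying at the right side. Origin: under the middle of its yellow part.
There are look-alikes about, which are no part of the job. What is shaped like the reader but purple is not meant.

How it is judged:
By the outcome, as a careful person would: the job done as asked, in the order asked, and still so for the second after the job is handed in, while the arm keeps its last pose, push and grip.
It also fails if it takes over 67 s, if anything falls off the work surface, if the arm or the gripper's body presses on something with over 40 N, if the wrist force passes 120 N, or if a joint passes its speed limit or range.

## Working session

There is one attempt and no reset: what is moved stays moved. The work goes in short steps, each a Python script; the robot and the scene stay as the last script left them, time stands still between calls to the robot, and variables do not carry over. Pictures are saved under pics/ and viewed, at most 10 in all, crops included, and the job is handed in when it is done.

```bash
mkdir -p pics; cat > h.py <<'E'
import numpy as np, cv2
from workcell import r, command_gripper, optics
def grab(n,tag):
    im,d=optics.get_image(n); np.savez(f'pics/{tag}.npz',im=im,d=d); cv2.imwrite(f'pics/{tag}.png',im[:,:,::-1]); return im,d
def rays(n,uv):
    m=optics.camera_model(n); K=np.array(m['K']); k=m['k1']
    p=np.atleast_2d(uv).astype(float); q=np.c_[(p[:,0]-K[0,2])/K[0,0],(p[:,1]-K[1,2])/K[1,1]]
    s=q.copy()
    for _ in range(20): s=q/(1+k*(s**2).sum(1,keepdims=True))
    R=np.array(m['R']);t=np.array(m['t'])
    return -R.T@t, np.c_[s,np.ones(len(s))], R, t
def onplane(n,uv,z):
    c,s,R,t=rays(n,uv); d=s@R; return c+d*((z-c[2])/d[:,2])[:,None]
def bydepth(n,uv,d):
    c,s,R,t=rays(n,uv); return (s*np.atleast_1d(d)[:,None])@R+c
def proj(n,X):
    m=optics.camera_model(n);K=np.array(m['K']);c=np.atleast_2d(X)@np.array(m['R']).T+np.array(m['t'])
    s=c[:,:2]/c[:,2:];s=s*(1+m['k1']*(s**2).sum(1,keepdims=True));return s*[K[0,0],K[1,1]]+[K[0,2],K[1,2]]
def cloud(n,d):
    v,u=np.mgrid[0:420,0:560]; return bydepth(n,np.c_[u.ravel(),v.ravel()],d.ravel()).reshape(420,560,3)
E
python3 - <<'E'
from h import *
print(r.read_state())
for n in('top','side'):
    print(n,optics.camera_model(n)); grab(n,n+'0')
E
```

```text
{'time_s': 0.0, 'joint_positions': array([ 1.00401346e+00,  3.42723618e-01,  1.52502883e+00, -3.42890810e-05,
        1.27537954e+00, -1.45984191e-01]), 'dq': array([ 9.33083046e-04, -4.92607024e-04, -4.19459668e-05, -7.67494640e-04,
        1.83665517e-03, -9.01905093e-04]), 'tau': array([ 4.10001803e-05, -4.33675969e+01, -2.46013212e+01, -1.93426699e-04,
        8.00256792e-03,  1.19324007e-06]), 'eef_pos': array([0.21424065, 0.47889926, 0.25562133]), 'eef_rot': array([ 2.08845495e-01,  9.77948346e-01, -7.27025800e-04, -2.53159407e-04]), 'contact_force': array([ 0.71395342, -0.77779119,  0.8941587 ]), 'torque': array([-0.03037228, -0.00264836, -0.00087447]), 'grip_force': 0.0, 'grip_width': 0.08549388657773152}
top {'K': array([[503.00892446,   0.        , 271.88221274],
       [  0.        , 503.00892446, 206.91060697],
       [  0.        ,   0.        ,   1.        ]]), 'k1': 0.06534149913171147, 'R': array([[-0.00426532, -0.9998943 , -0.01389972],
       [-0.99726614,  0.00527869, -0.07370467],
       [ 0.07377025,  0.01354734, -0.99718324]]), 't': array([-0.00168906,  0.59055922,  1.47289701])}
side {'K': array([[473.20233957,   0.        , 283.93636498],
       [  0.        , 473.20233957, 207.29266184],
       [  0.        ,   0.        ,   1.        ]]), 'k1': -0.1090007689802734, 'R': array([[ 0.71334561, -0.70076377, -0.00825727],
       [-0.39263827, -0.38987283, -0.8329672 ],
       [ 0.58049395,  0.59743562, -0.55326075]]), 't': array([-0.42737283,  0.25774314,  0.89419985])}
```

View pics/top0.png

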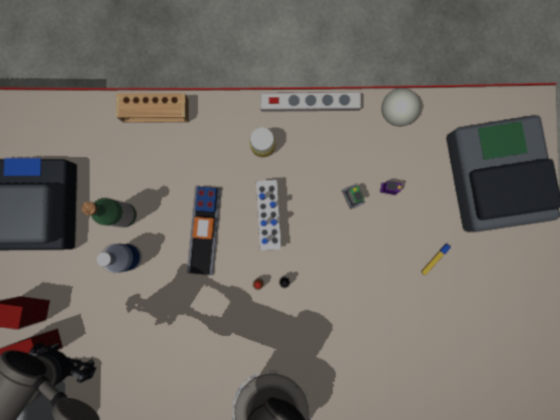

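View pics/side0.png

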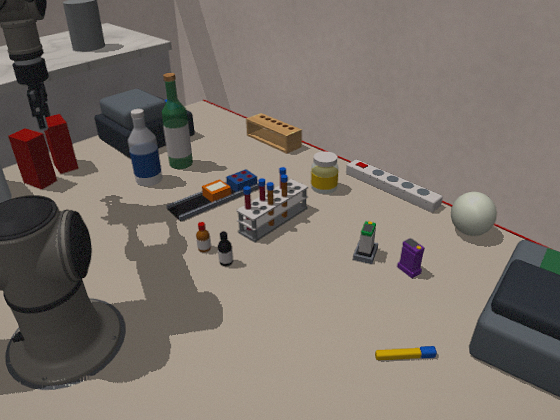

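Top view: bed and orange block at (203,228), blue block at (206,199), rack at (268,214). The upright thing in the grey dock, with a green head, is at (354,196), or (367,240) in the side view. It could be confused with the purple look-alike at (391,187), or (411,257) in the side view. I choose the green and white one in the dock and check it in close crops.

```bash
python3 - <<'E'
from h import *
T=cv2.imread('pics/top0.png');S=cv2.imread('pics/side0.png')
def c(I,x,y,w,h,s): return cv2.resize(I[y:y+h,x:x+w],None,fx=s,fy=s,interpolation=cv2.INTER_CUBIC)
o=np.zeros((600,800,3),np.uint8)
o[0:600,0:300]=c(T,180,178,50,100,6)      # top bed 6x
o[0:240,310:630]=c(T,336,176,40,30,8)   # top reader 8x  (180..)
o[250:600,310:610]=c(S,342,214,50,58.333.__int__(),6)[:350] if 0 else cv2.copyMakeBorder(c(S,342,212,50,58,6),0,2,0,0,cv2.BORDER_CONSTANT)
o=cv2.convertScaleAbs(o,alpha=1.5)
cv2.imwrite('pics/crop1.png',o)
o=cv2.convertScaleAbs(c(S,160,160,110,62,7),alpha=1.5); cv2.imwrite('pics/crop2.png',o)
E
```

```text
(no output)
```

View pics/crop1.png

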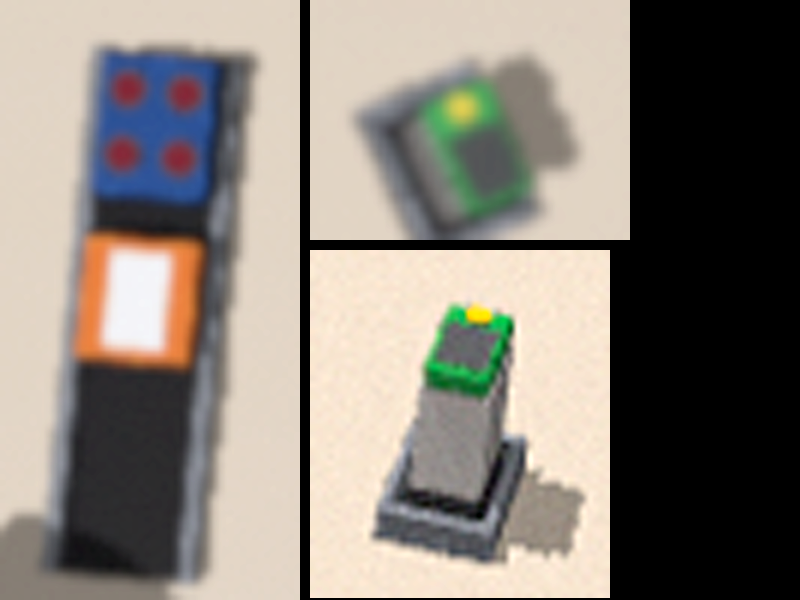

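View pics/crop2.png

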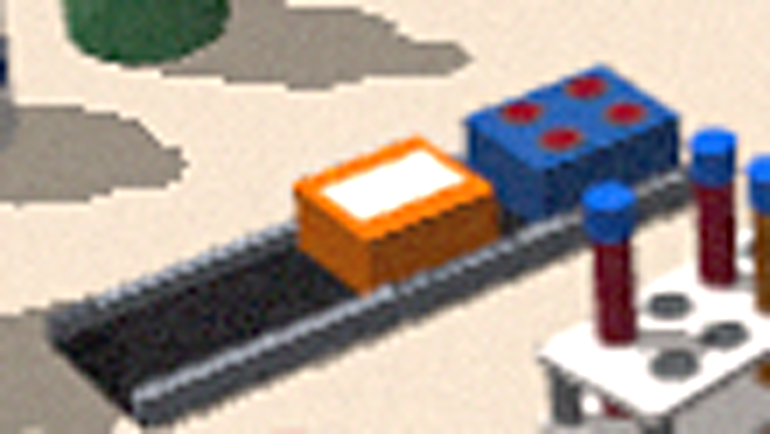

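The crops confirm it: the white body with green head sits in the grey dock, its long side at a slant. The orange block's tile corners and the blue block's corners are readable in both views. Next I triangulate the corners and check them against the depth.

```bash
cat >> h.py <<'E'
def tri(a,b):
    ca,sa,Ra,_=rays('top',a);cb,sb,Rb,_=rays('side',b);da=sa@Ra;db=sb@Rb;out=[]
    for p,q in zip(da,db):
        s=np.linalg.lstsq(np.c_[p,-q],cb-ca,rcond=None)[0]; out.append(np.r_[(ca+s[0]*p+cb+s[1]*q)/2,np.linalg.norm(ca+s[0]*p-cb-s[1]*q)])
    return np.array(out)
E
python3 - <<'E'
from h import *
np.set_printoptions(precision=4,suppress=True)
f=lambda p,s,ox,oy,x0=0,y0=0:(np.array(p,float)-[x0,y0]+.5)/s-.5+[ox,oy]
A=lambda p:f(p,6,180,178);B=lambda p:f(p,7,160,160)
print('tile',tri(A([(107,248),(174,252),(166,353),(100,347)]),B([(425,150),(466,180),(362,222),(322,188)][0:1]+[(466,180),(362,222),(322,188)])))
print('org',tri(A([(83,233),(205,240),(195,368),(75,358)]),B([(420,137),(497,188),(368,240),(297,188)])))
print('blue',tri(A([(100,52),(220,55),(212,203),(92,195)]),B([(602,65),(682,118),(543,165),(467,120)])))
print('cams',rays('top',(0,0))[0],rays('side',(0,0))[0])
def seg(n,box,lo,hi,zr=None):
    z=np.load(f'pics/{n}0.npz');P=cloud(n,z['d']);hsv=cv2.cvtColor(z['im'],cv2.COLOR_RGB2HSV)
    m=cv2.inRange(hsv,lo,hi)>0; b=np.zeros_like(m);b[box[1]:box[3],box[0]:box[2]]=1;m&=b
    return P,m
for n,box in(('top',(180,178,230,278)),('side',(160,160,270,222))):
    for nm,lo,hi in(('or',(5,150,60),(20,255,255)),('blue',(105,120,40),(125,255,255))):
        P,m=seg(n,box,lo,hi); p=P[m]; print(n,nm,m.sum(),'zmed',np.median(p[:,2]),np.percentile(p[:,2],[5,95]))
for n,box in(('top',(330,176,380,214)),('side',(342,212,392,270))):
    z=np.load(f'pics/{n}0.npz');P=cloud(n,z['d'])[box[1]:box[3],box[0]:box[2]].reshape(-1,3)
    t=P[(P[:,2]>.064)&(P[:,2]<.095)]; print(n,'head',len(t),np.median(t,0),cv2.minAreaRect((t[:,:2]*1000).astype(np.float32)))
    t=P[(P[:,2]>.010)&(P[:,2]<.02)]; print(n,'dock',len(t),cv2.minAreaRect((t[:,:2]*1000).astype(np.float32)))
E
```

```text
tile [[0.5565 0.2134 0.0357 0.0032]
 [0.5534 0.1812 0.0366 0.0008]
 [0.5043 0.1846 0.0373 0.0015]
 [0.5079 0.2163 0.0376 0.0027]]
org [[0.5638 0.2258 0.0337 0.0025]
 [0.5585 0.1666 0.037  0.001 ]
 [0.4968 0.1703 0.0387 0.0011]
 [0.5033 0.2286 0.0344 0.0043]]
blue [[0.6533 0.2176 0.0347 0.0034]
 [0.6499 0.16   0.0339 0.0012]
 [0.5771 0.162  0.0415 0.001 ]
 [0.583  0.2206 0.0358 0.0043]]
cams [ 0.4803 -0.0248  1.5123] [-0.113  -0.7332  0.7059]
top or 187 zmed 0.0357283948862368 [0.007  0.0415]
top blue 289 zmed 0.03611260140178474 [0.0096 0.0424]
side or 351 zmed 0.0318560576591318 [0.0125 0.087 ]
side blue 459 zmed 0.03516671245585168 [0.0141 0.1272]
top head 154 [ 0.6218 -0.2453  0.0806] ((622.8999633789062, -247.35768127441406), (43.41527557373047, 26.706125259399414), 25.046720504760742)
top dock 116 ((626.7521362304688, -258.5260009765625), (135.5689697265625, 83.79363250732422), 43.53334045410156)
side head 204 [ 0.6144 -0.2528  0.0785] ((622.2459716796875, -248.73001098632812), (48.83190155029297, 27.999753952026367), 24.556150436401367)
side dock 192 ((620.8662719726562, -248.313720703125), (65.09823608398438, 46.513607025146484), 24.07369041442871)
```

```bash
python3 - <<'E'
from h import *
np.set_printoptions(precision=4,suppress=True)
f=lambda p,s,ox,oy:(np.array(p,float)+.5)/s-.5+[ox,oy]
L=onplane('top',f([(43,570),(92,95)],6,180,178),.014); Rr=onplane('side',f([(140,395),(380,296),(680,180)],7,160,160),.014)
ang=lambda P:np.degrees(np.arctan2(P[-1,1]-P[0,1],P[-1,0]-P[0,0]))
print(L,ang(L),Rr,ang(Rr))
# edges from white tile / orange / blue by mask, height plane 36
for n,box in(('top',(180,178,230,278)),('side',(160,160,262,222))):
    z=np.load(f'pics/{n}0.npz');P=cloud(n,z['d']);b=P[box[1]:box[3],box[0]:box[2]].reshape(-1,3);im=z['im'][box[1]:box[3],box[0]:box[2]].reshape(-1,3).astype(int)
    v,u=np.mgrid[box[1]:box[3],box[0]:box[2]];uv=np.c_[u.ravel(),v.ravel()]
    w=(im.min(1)>150)&(b[:,1]>.15)&(b[:,1]<.25)&(b[:,2]>.02)&(b[:,2]<.05)
    q=onplane(n,uv[w],.036)[:,:2]; print(n,'tile',w.sum(),q.mean(0),cv2.minAreaRect((q*1000).astype(np.float32)))
    # rails+bed: height 8..20mm region
    w=(b[:,2]>.009)&(b[:,2]<.045)&(b[:,0]>.36)&(b[:,0]<.68)&(b[:,1]>.14)&(b[:,1]<.26); print(n,'bed',w.sum(),cv2.minAreaRect((b[w][:,:2]*1000).astype(np.float32)))
d=np.load('pics/side0.npz')['d'];P=cloud('side',d)
for nm,uv in dict(water=(146,165),wine=(180,145),amber=(203,240),dropper=(225,255),jar=(324,180),purple=(411,260),rack=(275,210)).items(): print(nm,P[uv[1],uv[0]])
E
```

```text
[[0.3978 0.2482 0.014 ]
 [0.6329 0.2259 0.014 ]] -5.401529343848599 [[0.3936 0.1769 0.014 ]
 [0.4981 0.1672 0.014 ]
 [0.6377 0.1497 0.014 ]] -6.3646268709374105
top tile 124 [0.5292 0.1995] ((529.0704345703125, 199.6448974609375), (24.8419189453125, 41.6489372253418), 84.62834930419922)
top bed 1597 ((531.2328491210938, 195.90821838378906), (289.22564697265625, 107.13832092285156), 0.696283757686615)
side tile 83 [0.5321 0.1992] ((532.5012817382812, 199.21255493164062), (27.299541473388672, 45.255165100097656), 87.71993255615234)
side bed 1235 ((521.7306518554688, 196.4925537109375), (81.9044418334961, 260.1367492675781), 83.43472290039062)
water [0.4283 0.386  0.0715]
wine [0.5592 0.4054 0.0815]
amber [0.3579 0.0218 0.0395]
dropper [ 0.3627 -0.0533  0.0356]
jar [ 0.7509 -0.0035  0.0474]
purple [ 0.6299 -0.363   0.045 ]
rack [ 0.5616 -0.0065  0.0396]
```

```bash
cat >> h.py <<'E'
from scipy.spatial.transform import Rotation as Ro
BY=np.radians(-5.8); U=np.array([np.cos(BY),np.sin(BY),0]); N=np.array([-U[1],U[0],0])
def down(psi):  # tool y along world angle psi
    y=np.array([np.cos(psi),np.sin(psi),0]);z=np.array([0,0,-1.]);return Ro.from_matrix(np.c_[np.cross(y,z),y,z]).as_quat()
TILE=np.array([.5305,.1993,.036])
E
python3 - <<'E'
from h import *
np.set_printoptions(precision=4,suppress=True)
print(r.tip_extent)
A=TILE-.078*U
for s in(0,np.pi):
    q=down(BY+np.pi/2+s); print(s,r.solve_ik([A[0],A[1],.26],q), r.solve_ik([.6225,-.248,.061],down(np.radians(24.8+90)+s)), r.solve_ik(TILE+.02*U+[0,0,.07],q))
E
```

```text
0.025
0 [ 0.275   0.2896  1.5896 -0.      1.2624 -1.1945] [-0.4934  0.7906  1.3019 -0.      1.0491 -2.497 ] [ 0.2131  0.6018  1.5447 -0.      0.9951 -1.2564]
3.141592653589793 [ 0.275   0.2896  1.5896 -0.      1.2624  1.9471] [-0.4934  0.7906  1.3019 -0.      1.0491  0.6446] [ 0.2131  0.6018  1.5447 -0.      0.9951  1.8851]
```

```bash
python3 - <<'E'
from h import *
np.set_printoptions(precision=4,suppress=True)
q=down(BY-np.pi/2); A=TILE-.078*U
command_gripper(0.0,20)
r.reach([A[0],A[1],.26],q)
r.move_straight([A[0],A[1],.06],speed=.2)
print(r.move_straight([A[0],A[1],.041],speed=.04,max_force=12))
st=r.read_state();print(st['time_s'],st['eef_pos'],st['contact_force'])
B=TILE+.03*U
hit=r.move_straight([B[0],B[1],.041],speed=.03,max_force=15)
st=r.read_state();p=st['eef_pos'];print(hit,st['time_s'],p,st['contact_force'],'along',(p-TILE)@U,'lat',(p-TILE)@N)
grab('top','top1');grab('side','side1')
S=cv2.imread('pics/side1.png')[150:232,150:270];T=cv2.imread('pics/top1.png')[178:278,160:240]
o=np.zeros((600,800,3),np.uint8);S=cv2.resize(S,None,fx=4,fy=4,interpolation=2);T=cv2.resize(T,None,fx=4,fy=4,interpolation=2)
o[:S.shape[0],:480]=S;o[:400,480:800]=T;cv2.imwrite('pics/c3.png',cv2.convertScaleAbs(o[:400],alpha=1.5))
E
```

```text
False
4.4583 [0.4529 0.2072 0.0408] [ 0.3019  0.604  -0.2836]
True 6.4583 [0.5105 0.2009 0.0403] [0.1812 0.3969 0.069 ] along -0.020051632286024936 lat -0.0004392447026018661
```

View pics/c3.png

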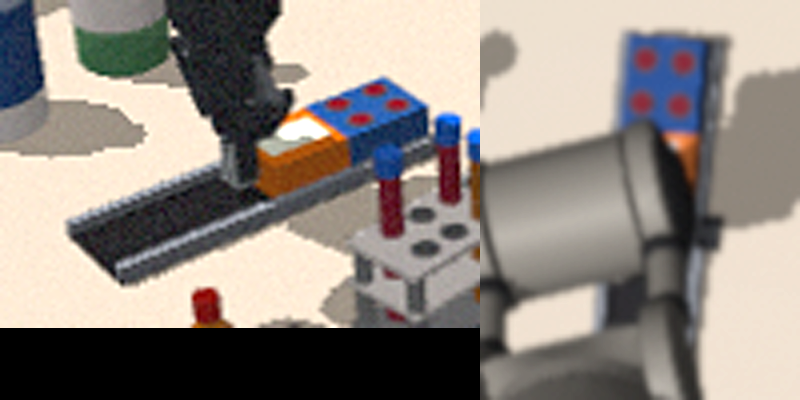

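The side view shows the orange block touching the blue one, with their boundary at about (348,135) in the crop and no dark gap. I'll press once more to confirm, then retreat and look at the block without the arm in the way.

```bash
python3 - <<'E'
from h import *
np.set_printoptions(precision=4,suppress=True)
B=TILE+.0*U
hit=r.move_straight([B[0],B[1],.041],speed=.015,max_force=20)
st=r.read_state();p=st['eef_pos'];print(hit,st['time_s'],p,st['contact_force'],'along',(p-TILE)@U)
A=TILE-.05*U
r.move_straight([A[0],A[1],.045],speed=.1)
r.move_straight([A[0],A[1],.26],speed=.25)
command_gripper(.062)
r.reach([.6225,-.248,.26],down(np.radians(24.8-90)))
print(r.read_state()['time_s'])
for n,box in(('top',(180,178,230,278)),('side',(160,160,262,222))):
    im,d=grab(n,n+'2');P=cloud(n,d);b=P[box[1]:box[3],box[0]:box[2]].reshape(-1,3);im=im[box[1]:box[3],box[0]:box[2]].reshape(-1,3).astype(int)
    v,u=np.mgrid[box[1]:box[3],box[0]:box[2]];uv=np.c_[u.ravel(),v.ravel()]
    w=(im.min(1)>140)&(b[:,1]>.15)&(b[:,1]<.25)&(b[:,2]>.02)&(b[:,2]<.05)
    q=onplane(n,uv[w],.036)[:,:2]; print(n,'tile',w.sum(),q.mean(0),cv2.minAreaRect((q*1000).astype(np.float32)))
c=lambda I,x,y,w,h,s: cv2.resize(I[y:y+h,x:x+w],None,fx=s,fy=s,interpolation=2)
S=cv2.imread('pics/side2.png');T=cv2.imread('pics/top2.png')
o=np.zeros((600,800,3),np.uint8);o[:600,:300]=c(T,180,178,50,100,6);o[:300,310:790]=c(S,190,165,80,50,6);o[310:600,310:800]=c(S,320,170,98,58,5)
cv2.imwrite('pics/c4.png',cv2.convertScaleAbs(o,alpha=1.5))
E
```

```text
True 7.1667 [0.5106 0.2007 0.0397] [ 0.148  -0.6189  0.6838] along -0.019939151124366325
10.9667
top tile 153 [0.5505 0.1973] ((550.5409545898438, 197.86289978027344), (29.264921188354492, 44.11594772338867), 89.68656921386719)
side tile 90 [0.5512 0.1966] ((551.6130981445312, 196.9476318359375), (28.36486053466797, 46.397579193115234), 85.01416015625)
```

View pics/c4.png

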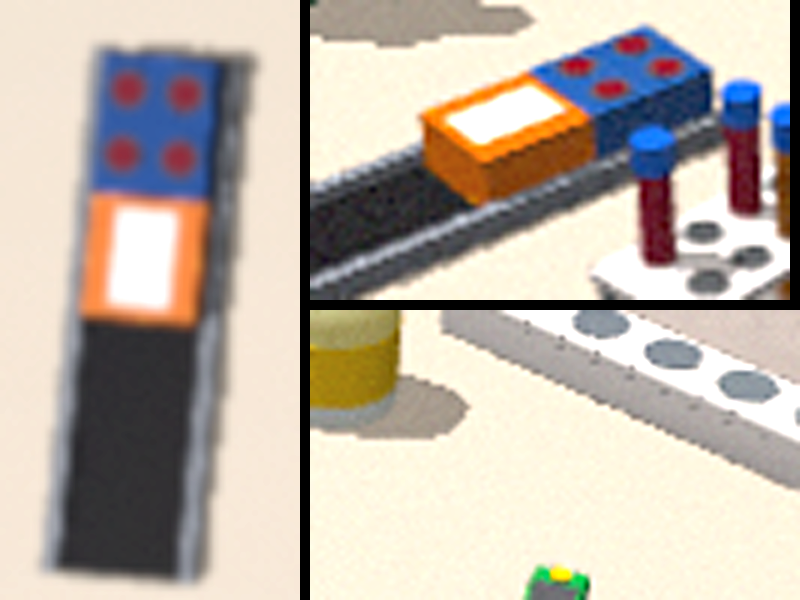

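The block is flush with the blue one at (205,197) in the crop, and the tile is at about (0.551, 0.197). Next I grip and lift the reader.

```bash
python3 - <<'E'
from h import *
np.set_printoptions(precision=4,suppress=True)
X,Y=.6225,-.248
r.move_straight([X,Y,.10],speed=.2)
print(r.move_straight([X,Y,.061],speed=.06,max_force=8), r.read_state()['eef_pos'])
command_gripper(.02,40)
st=r.read_state();print(st['grip_width'],st['grip_force'],st['contact_force'])
print(r.move_straight([X,Y,.10],speed=.05,max_force=12))
r.move_straight([X,Y,.25],speed=.2)
st=r.read_state();print(st['time_s'],st['grip_width'],st['grip_force'],st['contact_force'],st['eef_pos'])
grab('side','side3');grab('top','top3')
S=cv2.imread('pics/side3.png');c=S[110:260,300:450];cv2.imwrite('pics/c5.png',cv2.convertScaleAbs(cv2.resize(c,None,fx=4,fy=4,interpolation=2),alpha=1.5))
E
```

```text
False [ 0.6227 -0.2481  0.0611]
0.027573912225316046 41.15885674953461 [-0.0163  0.1414  1.9386]
False
15.05 0.027233062947640198 40.62527596950531 [-0.589   0.03   -2.1561] [ 0.6219 -0.2477  0.2484]
```

View pics/c5.png

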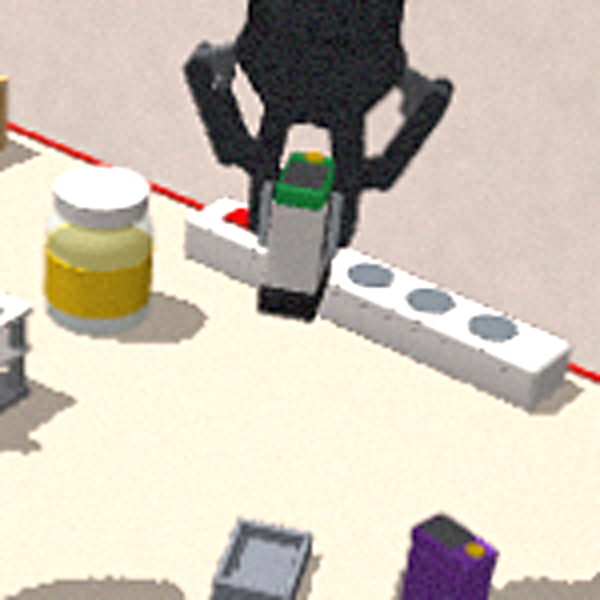

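The reader is held and the dock is empty; the reader's foot is at about (295,300) in the crop. I carry it over the rack and compare a projected model with the pictures at hover.

```bash
python3 - <<'E'
from h import *
np.set_printoptions(precision=4,suppress=True)
G=TILE+.0207*U; q=down(BY-np.pi/2)
r.move_straight([G[0],G[1],.25],q,speed=.2)
r.move_straight([G[0],G[1],.125],speed=.12)
r.hold(.5)
st=r.read_state();p=st['eef_pos'];print(st['time_s'],p,st['grip_width'],G, Ro.from_quat(st['eef_rot']).as_matrix())
grab('side','side4');grab('top','top4')
E=[(0,1),(1,2),(2,3),(3,0)]
sq=lambda c,hx,hy,z:np.array([c[0:2].tolist()+[0]]*4)*[1,1,0]+np.array([[a*hx]for a in(1,1,-1,-1)])*U+np.array([[b*hy]for b in(1,-1,-1,1)])*N+[0,0,z]
b=p[2]-.056; o=[]
S=cv2.imread('pics/side4.png');x0,y0,w=160,120,100;s=6
I=cv2.convertScaleAbs(cv2.resize(S[y0:y0+w,x0:x0+w],None,fx=s,fy=s,interpolation=2),alpha=1.5);J=I.copy()
for c,hx,hy,z,col in((p,.024,.015,b,(255,0,255)),(p,.024,.015,b+.014,(255,0,255)),(p,.022,.013,b+.075,(255,0,255)),(G,.024,.015,.036,(0,160,0)),(G,.03,.028,.036,(0,160,0))):
    P=proj('side',sq(c,hx,hy,z));k=((P-[x0,y0]+.5)*s-.5);print(k.round(0).tolist());cv2.polylines(J,[k.round().astype(np.int32)],True,col,1)
cv2.imwrite('pics/c6.png',np.hstack([I[:,150:550],J[:,150:550]]))
E
```

```text
19.25 [0.5511 0.1972 0.1251] 0.02746734567965328 [0.5511 0.1972 0.036 ] [[ 0.9949 -0.1011  0.0001]
 [-0.1011 -0.9949  0.0001]
 [ 0.0001 -0.0001 -1.    ]]
[[394.0, 294.0], [429.0, 318.0], [340.0, 352.0], [305.0, 327.0]]
[[392.0, 267.0], [427.0, 292.0], [337.0, 325.0], [302.0, 300.0]]
[[380.0, 151.0], [412.0, 171.0], [327.0, 200.0], [296.0, 179.0]]
[[399.0, 356.0], [434.0, 381.0], [346.0, 415.0], [312.0, 389.0]]
[[395.0, 341.0], [461.0, 387.0], [350.0, 431.0], [286.0, 382.0]]
```

View pics/c6.png

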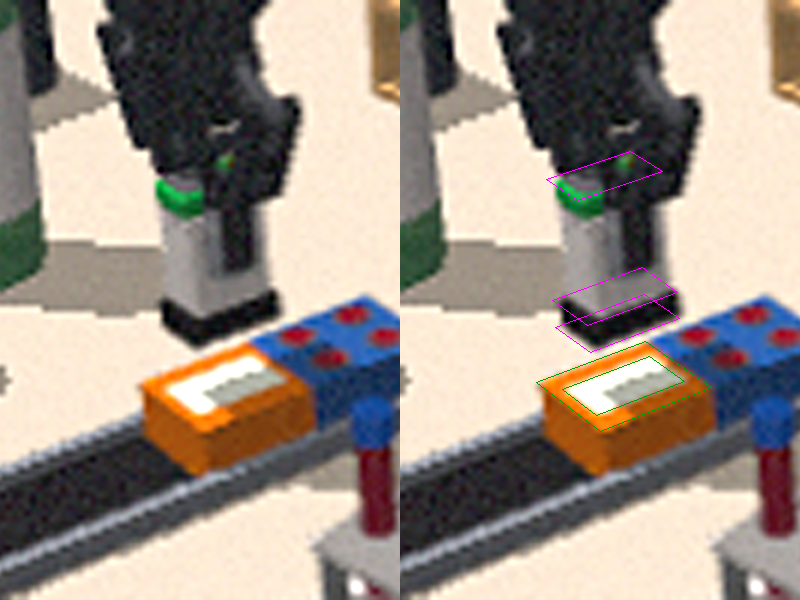

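In the picture the foot's bottom corners are at (163,325), (196,347) and (282,310), and the model predicts (155,327), (190,352) and (279,318). The reader is therefore about 2–3 mm off towards +x in the grip. I measure this better with averaged depth, relative to the block.

```bash
python3 - <<'E'
from h import *
np.set_printoptions(precision=2,suppress=True)
fr=[optics.get_image('side') for _ in range(12)]
im=np.mean([f[0] for f in fr],0);d=np.median([np.where(f[1]>0,f[1],np.nan) for f in fr],0)
np.savez('pics/avg.npz',im=im,d=d)
p=r.read_state()['eef_pos'];P=cloud('side',d)
Q=np.stack([(P-p)@U,(P-p)@N,P[...,2]],-1)*1000   # reader/bed coords, mm
x,y,z=Q[...,0],Q[...,1],Q[...,2];b=(p[2]-.056)*1e3
hsv=cv2.cvtColor(im.astype(np.uint8),cv2.COLOR_RGB2HSV)
near=(abs(x)<45)&(abs(y)<45)
# end-face (-x) and side-face (-y) profiles by height
for nm,m in dict(body=near&(z>b+18)&(z<b+48)&(hsv[...,1]<60)&(im.mean(2)>70),foot=near&(z>b-3)&(z<b+13)&(im.mean(2)<60),orange=near&(z>10)&(z<33)&(hsv[...,0]<22)&(hsv[...,1]>150)).items():
    q=Q[m];print(nm,m.sum(),'min',np.percentile(q,[2,98],axis=0))
    from itertools import product
    ok=[]
    hx,hy={'body':(20,14),'foot':(24,15),'orange':(30,28)}[nm]
    e=q[(abs(q[:,0]+hx)<6)&(abs(q[:,1])<hy-3)]; s=q[(abs(q[:,1]+hy)<6)&(abs(q[:,0])<hx-6)]
    for t,k,a,o in(('end x',0,e,1),('side y',1,s,0)):
        if len(a)>5:
            A=np.c_[np.ones(len(a)),a[:,o],a[:,2]-a[:,2].mean()];c=np.linalg.lstsq(A,a[:,k],rcond=None)[0]
            print('  ',t,len(a),'pos',c[0],'median',np.median(a[:,k]),'slopes deg',np.degrees(c[1:]),'sd',(a[:,k]-A@c).std())
cv2.imwrite('pics/c7.png',cv2.resize(np.clip(im[140:195,180:245,::-1]*1.6,0,255).astype(np.uint8),None,fx=9,fy=9,interpolation=2))
print(proj('side',p+np.array([0,0,-.056])))
E
```

```text
body 119 min [[-18.16 -22.09  87.51]
 [ 20.42   9.99 116.15]]
   end x 37 pos -17.69943484855416 median -17.73165324454722 slopes deg [-0.12 -0.35] sd 0.33415546224027104
   side y 37 pos -15.208228705249525 median -15.209011662570948 slopes deg [0.39 0.3 ] sd 0.6529276608867861
foot 62 min [[-22.15 -17.59  71.49]
 [ 19.48   8.94  81.74]]
   end x 15 pos -21.756361074610435 median -21.762122705502623 slopes deg [-0.41  0.38] sd 0.34412398092834706
   side y 38 pos -16.388763931853696 median -16.44076349480369 slopes deg [-0.78 -0.66] sd 0.6826754453423526
orange 162 min [[-29.32 -30.92  11.82]
 [ 26.93  22.46  32.81]]
   end x 62 pos -28.77356612108634 median -28.76907669130481 slopes deg [-0.22 -0.31] sd 0.3867829951100059
   side y 81 pos -29.741554019783322 median -29.742335537021777 slopes deg [ 0.1  -0.71] sd 0.7200279955832072
[[220.81 173.37]]
```

View pics/c7.png

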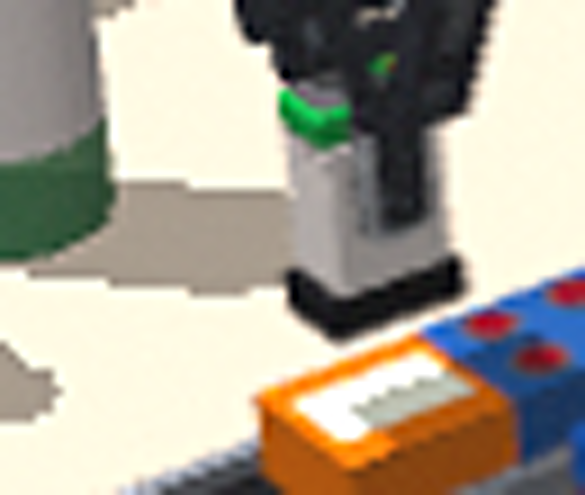

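Depth puts the reader +1.05 mm in x and +0.45 mm in y off the block, square and upright to within 0.5°. The foot's near bottom corner is at (338,341) in the crop and its left one at (288,305). The block's top left corner is at (255,398) and its near one at (350,470). Next I check the height, then correct and descend to 15 mm.

```bash
python3 - <<'E'
from h import *
np.set_printoptions(precision=4,suppress=True)
p=r.read_state()['eef_pos']
def h(c,x):
    uv=(np.array(c)+.5)/9-.5+[180,140];C,s,R,t=rays('side',uv);d=(s@R)[0];k=(((p+x*U)-C)@U)/(d@U);X=C+k*d;return X[2],(X-p)@N
print('foot',h((338,341),-.0217),h((288,305),-.0217),'block',h((255,398),-.02877),h((350,470),-.02877))
# top faces by depth: screen-free check: tile height in avg depth
D=np.load('pics/avg.npz');P=cloud('side',D['d']);q=P-p;m=(abs(q@U-.001)<.025)&(abs(q@N+.0017)<.02)&(P[...,2]<.05)&(P[...,2]>.025);print('tile z',m.sum(),np.median(P[m][:,2]))
print('pred underside',p[2]-.056)
E
```

```text
foot (np.float64(0.07123502788503722), np.float64(-0.01605370675453216)) (np.float64(0.07110498427367162), np.float64(0.01265714031076312)) block (np.float64(0.03433073076273607), np.float64(0.02707597034383387)) (np.float64(0.034508733333357355), np.float64(-0.028337156149582175))
tile z 125 0.03628371597030555
pred underside 0.06898420025362631
```

```bash
python3 - <<'E'
from h import *
np.set_printoptions(precision=2,suppress=True)
G=TILE+.0207*U-.00105*U-.0004*N
print(r.move_straight([G[0],G[1],.105],speed=.03,max_force=8)); r.hold(.7)
st=r.read_state();p=st['eef_pos'];print(st['time_s'],p*1e3,(p-G)*1e3,st['contact_force'],st['grip_width'])
fr=[optics.get_image('side') for _ in range(12)]
im=np.mean([f[0] for f in fr],0);d=np.median([f[1] for f in fr],0);P=cloud('side',d)
Q=np.stack([(P-p)@U,(P-p)@N,P[...,2]],-1)*1000;x,y,z=Q[...,0],Q[...,1],Q[...,2];b=(p[2]-.056)*1e3
hsv=cv2.cvtColor(im.astype(np.uint8),cv2.COLOR_RGB2HSV);near=(abs(x)<45)&(abs(y)<45)
for nm,m,hx,hy in(('body',near&(z>b+18)&(z<b+48)&(hsv[...,1]<60)&(im.mean(2)>70),20,14),('orange',near&(z>10)&(z<33)&(hsv[...,0]<22)&(hsv[...,1]>150),30,28)):
    q=Q[m];e=q[(abs(q[:,0]+hx)<6)&(abs(q[:,1])<hy-3)]; s=q[(abs(q[:,1]+hy)<6)&(abs(q[:,0])<hx-6)]
    print(nm,'centre',np.median(e[:,0])+hx,np.median(s[:,1])+hy)
cv2.imwrite('pics/c8.png',cv2.resize(np.clip(im[140:200,180:250,::-1]*1.6,0,255).astype(np.uint8),None,fx=9,fy=9,interpolation=2))
grab('side','side5')
E
```

```text
False
21.4667 [550.   196.92 105.01] [-0.01  0.   69.01] [ 0.79  0.15 -1.91] 0.02755865036127847
body centre 2.326958518310178 -1.50519346353345
orange centre 2.3083059792404654 -1.3538474865506203
```

View pics/c8.png

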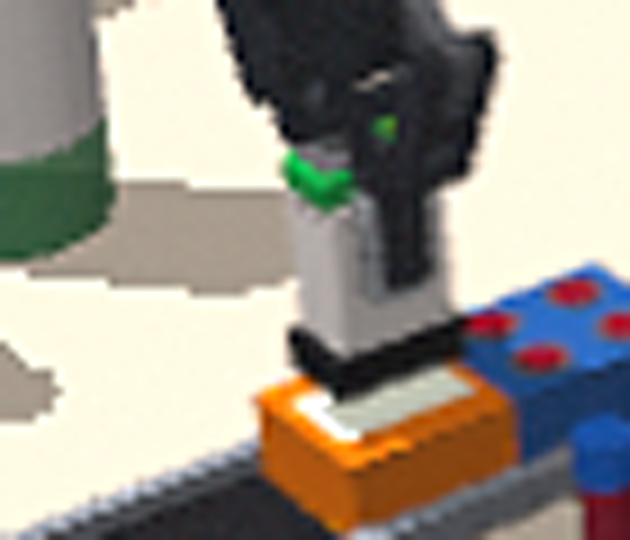

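The reader is centred to 0.2 mm. Its foot corner at (340,398) sits above the tile corner at about (352,440), a gap of about 14 mm.

```bash
python3 -c "
from h import *
print(r.finish_job())"
```

```text
the job is handed in; nothing more can be done
None
```

I handed the job in with the orange block pushed flush against the blue one and the reader held steady about 14 mm above the white tile, centred to within about 0.2 mm. It took about 22 s of the 67 s allowed.

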